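# Close the pipe clamp on the chocolate melter's tube

## Robot

A 7-joint arm with a two-finger parallel gripper is mounted at the origin on the work surface. World frame = base frame: x ahead of the robot, y to its left, z up, the work surface at z = 0. Lengths are in m, angles in rad, forces in N, time in s.
With the tool pointing down it reaches from about 0.4 to 0.85 m from the base axis. Payload 10.4 kg.
Tool frame: the origin (TCP) lies at the very end of the fingers, on their centre line; the grasp point (between the pads) lies 19 mm behind it; z points along the fingers, y is the line along which they close (so a half turn about z gives the same grasp; the last joint's range is limited). The gripper opens to 87 mm and grips with 3 to 60 N. Pads are 19 mm wide; open, the fingers measure 117 mm over their backs; the gripper's body (75 mm by 190 mm) begins 51 mm behind the grasp point.
Start: joints at [1.157, 0.332, -0.065, 1.46, 0.022, 1.35, -0.088], TCP at [0.238, -0.578, 0.223] pointing down, gripper open.
Joint ranges: [-2.6, 2.6], [-0.5, 2.12], [-1.47, 1.34], [0.16, 2.42], [-1.27, 4.41], [0.06, 2.06], [-2.6, 2.6]. Speed limits (rad/s): [2.22, 2.22, 2.79, 2.79, 3.14, 3.14, 3.14].

## Interface

Orientations are given as a unit quaternion [x, y, z, w].
In Python, from bench import * gives the robot as it stands.
- The arm moves only by the tool step_arm, never from a script. Its arguments are lists of equal length, an entry for each row: "delta_pos": the shift along the world's x, y, z in units of 25 mm (1.0 is 25 mm), a list of three; "turn": the turn about the world's z in units of 0.12 rad (1.0 is 0.12 rad). In form: {"delta_pos": [[tx, ty, tz], ...], "turn": [turn, ...]}. A call has 1 to 12 rows; each row shifts and turns the commanded pose from where the row before left it; what a row does not reach is not made up. A row lasts 1/10 s, in which the tool goes at most 50 mm and 8.59 degrees, less where a joint would pass 70% of its speed; a pose out of reach is approached as far as the arm can. A call with a number of a shift or a turn outside -1 to 1 is refused whole. A call with a gripper value outside its range is refused whole. "grip" is the closure, from 0 (fully open) to 1 (shut), set as the call begins (left out, the last holds). The fingers move at their own pace and stop on an object; "newtons" is the grip in N (left out, the last holds). Time passes only in rows, so rows that do not move let the fingers close. It gives the time, the measured TCP pose, the force, the opening and the grip force at its end, in the units of the state.
- read_state(): the state, without advancing time (a new reading comes with each control period).
- camera(name): name is "side" or "top"; returns a dict with "image" (420x560x3 uint8, red, green, blue), "z_map" (420x560 float32, m along the optical axis (not along the pixel's ray), 0 where there is no reading), "mtx" (3x3 intrinsics, pixels), "dist" ([k1, k2, p1, p2, k3] as OpenCV has them; the pictures are not rectified), "view" (4x4, takes a point from world to camera coordinates). Camera axes: x right, y up, looking along -z (the intrinsics and any distortion apply to the point x, -y, -z); pixel columns grow to the right and rows downward; lengths in m; the calibration is good to about 2 mm. A picture is of the moment at which its call begins.
- close_job(): hands the job in; it is judged then, once.
The state is a dict: "time": time; "joint_positions": joint angles; "joint_vel": joint speeds; "joint_torque": joint torques, N m; "ee_pos": TCP position; "eef_rot": TCP orientation; "ft_force": force on the tool from outside, world axes, zero at the start; "torque": the same for the moment, N m; "width": finger opening in m; "grip_force": force on a finger pad.
Only numpy, scipy, OpenCV 4.12 (cv2) and the standard library are available. Lean on these libraries where they do the work, as an engineer would, in place of code of your own. Each camera call takes 0.05 s, during which the arm holds its last target. There are 200 camera calls.

## Task

Two blue pipe clamps stand open on the table. On the one that has the metal tube lying in it, swing the hinged upper half over the tube until it is fully shut, and only then swing the bolt with the red knob upright, fully home into the slot of that half. The tube must stay in the clamp.

Things in the scene. Friction and masses are not known exactly. Their poses are not given: they have to be found in the camera images.
- clamp: The clamp with the tube (its empty twin is not listed): blue, fixed on a steel foot 155 x 100 x 12 mm. Origin on the table under the cradle's middle; z up, y along the tube, x from hinge side to bolt side. Hinge line of the upper half: along y at x -55, z 62 mm. Pivot line of the bolt: along y at x +62, z 30 mm. Cradle block 90 (x) x 40 (y) x 60 mm high.
- strap (a joint): Angle of the hinged upper half, 40 mm wide, 130 mm long: 0 = shut, level, at a stop; 1.57 = standing straight up. Starts 1.1 to 1.45, stays where left (2 N at its end moves it). Flat 8 mm end from 78 to 130 mm off the hinge line, top face 70 mm up when shut; 15 mm slot open at the tip, in to 108 mm. At 28 to 82 mm it arches 31 mm above the hinge line. Push its outer face or pinch its width.
- bolt (a joint): Angle of the swing bolt: 0 = upright, home in the slot, at a stop; grows as it leans out to the clamp's +x. Starts 0.7 to 1.0, stays where left (1 N at the knob moves it). Shaft 8 mm thick; at its end a red ball knob 26 mm across, centre 75 mm from the pivot line (105 mm above the table when upright), to pinch along the clamp's y or push. Upright too early, it is in the strap's way.
- tube_mid (a point): Middle of the loose metal tube, on its axis: 42 mm thick, 150 mm long, with 54 mm collars at its ends, about 0.25 kg. It lies along the clamp's y in the cradle, its axis 62 mm above the table; it starts up to 15 mm off centre along y.
Not all that is in view belongs to the job. What is shaped like the clamp but green or white is not meant.

How it is judged:
By the outcome, as a careful person would: the job done as asked, in the order asked, and still so for the second after the job is handed in, with the robot touching nothing.
It also fails if it takes over 38 s, if anything falls off the work surface, if the arm or the gripper's body presses on something with over 40 N, if the wrist force passes 120 N, or if a joint passes its speed limit or range.

## Working session

There is one attempt and no reset: what is moved stays moved. The work goes in short steps, Python scripts to look and compute and a tool call to move; the robot and the scene stay as the last step left them, time stands still between calls to the robot, and variables do not carry over. Pictures are saved under pics/ and viewed, at most 10 in all, crops included, and the job is handed in when it is done.

Besides the shell and the picture viewer there is one more tool, called after "Emit:" by a JSON object that holds its "fn" and its "kwargs", one argument or row to a line. step_arm: Moves the arm, as the interface text tells. Shifts and turns lie within -1 to 1; 1 stands for 25 mm of shift or 0.12 rad of turn. Its arguments: {"type":"object","properties":{"delta_pos":{"type":"array"},"turn":{"type":"array"},"grip":{"type":"number"},"newtons":{"type":"number"}},"required":["delta_pos","turn"]}

```bash
mkdir -p pics; cat > h.py <<'E'
from bench import *
import numpy as np, cv2
def grab(n,tag):
    c=camera(n); np.savez(f'{tag}.npz',**c); cv2.imwrite(f'pics/{tag}.png',c['image'][:,:,::-1]); return c
def cloud(c):
    h,w=c['z_map'].shape
    u,v=np.meshgrid(np.arange(w),np.arange(h))
    p=cv2.undistortPoints(np.stack([u,v],-1).reshape(-1,1,2).astype(float),np.array(c['mtx'],float),np.array(c['dist'],float)).reshape(h,w,2)
    z=c['z_map']; P=np.stack([p[...,0]*z,-p[...,1]*z,-z,np.ones_like(z)],-1)
    W=P@np.linalg.inv(c['view']).T
    W[z==0]=np.nan
    return W[...,:3]
E
python3 - <<'E'
from h import *
a=grab('top','top1');b=grab('side','side1')
s=read_state();print(s['time'],s['ee_pos'],s['eef_rot'])
cv2.imwrite('pics/both1.png',cv2.resize(np.vstack([a['image'],b['image']])[:,:,::-1],None,fx=.71,fy=.71))
E
```

```text
0.1 [ 0.23793839 -0.5775552   0.22182768] [ 9.80968338e-01  1.94166700e-01 -1.55391652e-04 -6.22652465e-04]
```

View pics/top1.png

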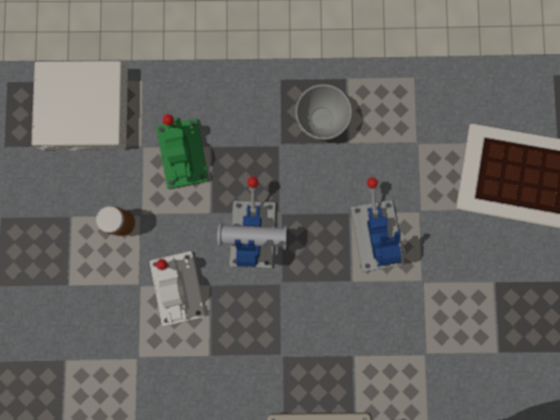

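View pics/side1.png

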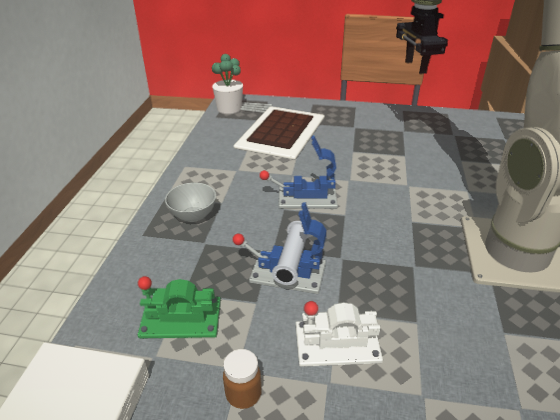

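Candidates in the top view are blue with the tube (253,235), blue empty (378,235), green (182,155) and white (177,288). I choose the one at (253,235), with its knob at (253,182). Next I measure it and check it in a crop.

```bash
python3 - <<'E'
from h import *
T=dict(np.load('top1.npz'));S=dict(np.load('side1.npz'))
W=cloud(T);V=cloud(S)
print('table z',np.nanmedian(W[300:340,250:350,2]),np.nanmedian(V[300:320,350:400,2]))
def red(im):
    i=im.astype(int);return (i[...,0]>130)&(i[...,1]<60)&(i[...,2]<60)
def blue(im):
    i=im.astype(int);return (i[...,2]>i[...,0]*1.8)&(i[...,2]>60)&(i[...,1]<i[...,2]*.75)
for X,im,r,c in((W,T['image'],(165,195),(240,268)),(V,S['image'],(230,248),(228,248))):
    sl=(slice(*r),slice(*c));m=red(im[sl]);p=X[sl][m];print('knob surf',m.sum(),np.nanmedian(p,0),np.nanmax(p,0))
# foot: heights 8..16mm in top
sl=(slice(195,275),slice(222,285));P=W[sl].reshape(-1,3);P=P[~np.isnan(P).any(1)]
f=P[(P[:,2]>.007)&(P[:,2]<.017)]
r=cv2.minAreaRect((f[:,:2]*1000).astype(np.float32));print('foot',len(f),r)
# tube: height 62+21 top
sl=(slice(215,255),slice(210,295));t=W[sl];im=T['image'][sl].astype(int)
m=(t[...,2]>.065)&(t[...,2]<.095)&(np.ptp(im,axis=-1)<40)
t=t[m];print('tube',len(t),t.mean(0),np.percentile(t[:,2],[5,50,95]),cv2.minAreaRect((t[:,:2]*1000).astype(np.float32)))
for X,im,r,c,n in((W,T['image'],(195,275),(225,285),'top'),(V,S['image'],(200,285),(250,335),'side')):
    sl=(slice(*r),slice(*c));m=blue(im[sl]);p=X[sl][m];p=p[~np.isnan(p).any(1)];q=p[p[:,2]>.1]
    print(n,len(p),len(q));print(q[np.argsort(-q[:,2])][::max(1,len(q)//12)].round(3))
cv2.imwrite('pics/crop1.png',np.hstack([cv2.resize(T['image'][165:275,210:300],(400,489)),cv2.resize(S['image'][195:295,225:335],(400,489))])[:,:,::-1])
E
```

```text
table z -0.00027222544300087304 0.0004311149647522883
knob surf 51 [0.63177983 0.14369666 0.08830076] [0.64146376 0.15306197 0.09353725]
knob surf 20 [0.62864248 0.15030577 0.0771449 ] [0.64190678 0.1559674  0.08779992]
foot 1092 ((515.6529541015625, 153.4534454345703), (111.27606964111328, 180.74354553222656), 86.34768676757812)
tube 1205 [0.51213485 0.14216327 0.07877077] [0.06919757 0.07961041 0.08555066] ((511.566162109375, 143.02114868164062), (150.4988555908203, 51.26581954956055), 86.60049438476562)
top 671 438
[[0.493 0.163 0.191]
 [0.485 0.132 0.182]
 [0.482 0.147 0.168]
 [0.481 0.154 0.16 ]
 [0.477 0.135 0.15 ]
 [0.475 0.145 0.146]
 [0.475 0.156 0.145]
 [0.469 0.16  0.143]
 [0.461 0.156 0.142]
 [0.463 0.144 0.14 ]
 [0.459 0.165 0.137]
 [0.448 0.14  0.134]
 [0.446 0.139 0.126]]
side 1285 498
[[0.492 0.143 0.189]
 [0.492 0.141 0.182]
 [0.49  0.143 0.172]
 [0.484 0.152 0.164]
 [0.481 0.145 0.154]
 [0.476 0.135 0.146]
 [0.468 0.145 0.145]
 [0.465 0.171 0.143]
 [0.463 0.158 0.14 ]
 [0.456 0.146 0.136]
 [0.453 0.165 0.129]
 [0.452 0.173 0.123]
 [0.454 0.17  0.103]]
```

View pics/crop1.png

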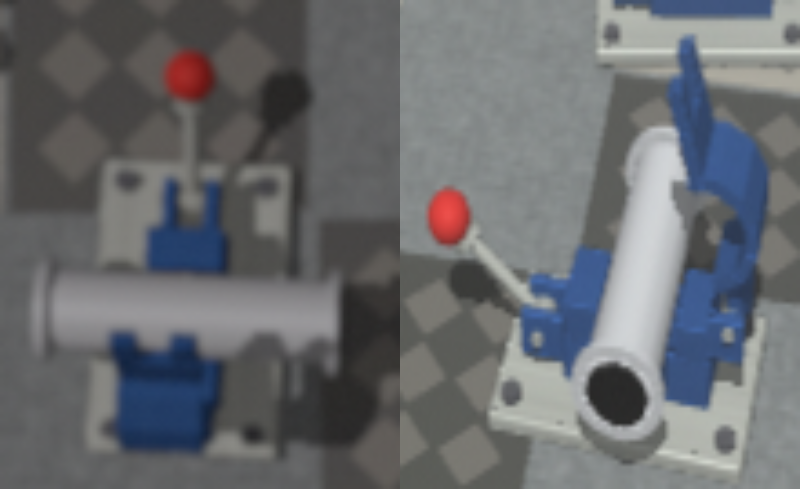

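The crop confirms it: strap open and leaning, tube in the cradle, knob out to +x. In clamp terms:
- Origin about (0.512, 0.150), with its x axis at −3.4° yaw.
- Strap at about 1.29 rad, with the radius check at 132 mm.
- Bolt at about 0.84 rad.

Plan: with closed fingers, push the strap over and down. Then push the knob from +x.

Emit:
{"fn": "step_arm", "kwargs": {
  "delta_pos": [
    [0.6, 1, 0.15],
    [0.6, 1, 0.15],
    [0.6, 1, 0.15],
    [0.6, 1, 0.15],
    [0.6, 1, 0.15],
    [0.6, 1, 0.15],
    [0.6, 1, 0.15],
    [0.6, 1, 0.15],
    [0.6, 1, 0.15],
    [0.6, 1, 0.15],
    [0.6, 1, 0.15],
    [0.6, 1, 0.15]
  ],
  "turn": [-0.31, -0.31, -0.31, -0.31, -0.31, -0.31, -0.31, -0.31, -0.31, -0.31, -0.31, -0.31],
  "grip": 1,
  "newtons": 20
}}

```text
time: 1.3
ee_pos: [0.4184, -0.2767, 0.2675]
eef_rot: [1.0, -0.029, -0.0, -0.0]
ft_force: [0.5, -1.7, -0.3]
width: 0.0024
grip_force: 0.0
```

Emit:
{"fn": "step_arm", "kwargs": {
  "delta_pos": [
    [0, 1, 0],
    [0, 1, 0],
    [0, 1, 0],
    [0, 1, 0],
    [0, 1, 0],
    [0, 1, 0],
    [0, 1, 0],
    [0, 1, 0],
    [0, 1, 0],
    [0, 1, 0],
    [0, 1, 0],
    [0, 1, 0]
  ],
  "turn": [0, 0, 0, 0, 0, 0, 0, 0, 0, 0, 0, 0]
}}

```text
time: 2.5
ee_pos: [0.4178, 0.0231, 0.2674]
eef_rot: [1.0, -0.028, -0.0, 0.0]
ft_force: [0.7, 0.5, 0.4]
width: 0.0008
grip_force: 0.0
```

Emit:
{"fn": "step_arm", "kwargs": {
  "delta_pos": [
    [0.2, 0.9, 0],
    [0.2, 0.9, 0],
    [0.2, 0.9, 0],
    [0.2, 0.9, 0],
    [0.2, 0.9, -0.4],
    [0.1, 0.7, -0.6],
    [0, 0, -0.7],
    [0, 0, -0.7],
    [0, 0, -0.7],
    [0, 0, -0.5],
    [0, 0, 0]
  ],
  "turn": [0, 0, 0, 0, 0, 0, 0, 0, 0, 0, 0]
}}

```text
time: 3.6
ee_pos: [0.4447, 0.1517, 0.1761]
eef_rot: [1.0, -0.028, -0.001, 0.0]
ft_force: [0.2, 0.5, 0.2]
width: 0.0002
grip_force: 0.0
```

```bash
python3 - <<'E'
from h import *
c=grab('side','side2');W=cloud(c)
cv2.imwrite('pics/c2.png',cv2.resize(c['image'][120:300,210:390],(600,600))[:,:,::-1])
C=np.array([.512,.150]);a=-.059;u=np.array([np.cos(a),np.sin(a)])
H=C-.055*u
for th in (1.29,1.2,1.1,1.0,.85,.7,.55,.4,.3,.2,.1,0):
    r,h=.115,.008
    X=r*np.cos(th)-h*np.sin(th)-.0095; z=.062+r*np.sin(th)+h*np.cos(th)
    print(th,(H+X*u).round(4),round(z,4))
E
```

```text
1.29 [0.4718 0.1524] 0.1747
1.2 [0.4818 0.1518] 0.1721
1.1 [0.4926 0.1511] 0.1681
1.0 [0.5029 0.1505] 0.1631
0.85 [0.5174 0.1497] 0.1537
0.7 [0.5303 0.1489] 0.1422
0.55 [0.5413 0.1483] 0.1289
0.4 [0.5502 0.1477] 0.1142
0.3 [0.5549 0.1475] 0.1036
0.2 [0.5585 0.1473] 0.0927
0.1 [0.561  0.1471] 0.0814
0 [0.5624 0.147 ] 0.07
```

View pics/c2.png

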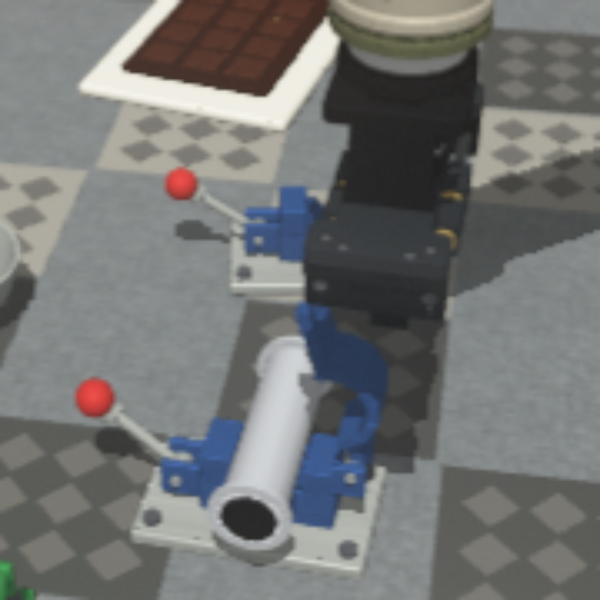

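Fingers sit behind the strap's upper flat end with the arch below; the tube and bolt are untouched. I start the push.

Emit:
{"fn": "step_arm", "kwargs": {
  "delta_pos": [
    [0.48, 0, 0],
    [0.48, 0, 0],
    [0.48, 0, -0.08],
    [0.44, -0.02, -0.16],
    [0.4, -0.02, -0.2],
    [0.36, -0.02, -0.24],
    [0, 0, 0]
  ],
  "turn": [0, 0, 0, 0, 0, 0, 0]
}}

```text
time: 4.35
ee_pos: [0.5122, 0.1503, 0.1599]
eef_rot: [1.0, -0.028, -0.0, -0.0]
ft_force: [0.5, 0.6, -0.0]
width: 0.0004
grip_force: 0.0
```

```bash
cat >> h.py <<'E'
def blue(im):
    i=im.astype(int);return (i[...,2]>i[...,0]*1.8)&(i[...,2]>60)&(i[...,1]<i[...,2]*.75)
def strap(tag):
    c=grab('side',tag);V=cloud(c);C=np.array([.512,.150]);a=-.059;u=np.array([np.cos(a),np.sin(a)])
    m=blue(c['image'])&~np.isnan(V).any(-1);p=V[m]
    d=p[:,:2]-(C-.055*u);X=d@u;Y=d@[-u[1],u[0]];Z=p[:,2]-.062
    r=np.hypot(X,Z);k=(abs(Y)<.03)&(r>.112)&(r<.14)&(X>-.03)&(Z>-.01)
    print('strap tip angle',k.sum(),np.percentile(np.arctan2(Z[k],X[k]),[10,50,90]).round(3),'rmax',r[k].max().round(3) if k.any() else '')
    return c
E
python3 -c "
from h import *
strap('side3')"
```

```text
strap tip angle 50 [0.921 0.96  0.975] rmax 0.133
```

Emit:
{"fn": "step_arm", "kwargs": {
  "delta_pos": [
    [0.36, -0.02, -0.36],
    [0.36, -0.02, -0.36],
    [0.24, -0.02, -0.28],
    [0.2, -0.02, -0.24],
    [0.2, -0.02, -0.32],
    [0.16, 0, -0.28],
    [0.2, 0, -0.44],
    [0.16, 0, -0.44],
    [0.08, 0, -0.4],
    [0, 0, 0]
  ],
  "turn": [0, 0, 0, 0, 0, 0, 0, 0, 0, 0]
}}

```text
time: 5.4
ee_pos: [0.5598, 0.1478, 0.0807]
eef_rot: [1.0, -0.028, -0.001, 0.0]
ft_force: [-0.1, 0.2, -0.5]
width: 0.0007
grip_force: 0.0
```

```bash
python3 -c "
from h import *
strap('side4')"
```

```text
strap tip angle 44 [0.097 0.139 0.159] rmax 0.132
```

Following well. Now I press it shut gently.

Emit:
{"fn": "step_arm", "kwargs": {
  "delta_pos": [
    [0.04, 0, -0.2],
    [0.04, 0, -0.2],
    [0, 0, -0.1],
    [0, 0, -0.05],
    [0, 0, 0]
  ],
  "turn": [0, 0, 0, 0, 0]
}}

```text
time: 5.95
ee_pos: [0.5628, 0.1482, 0.0702]
eef_rot: [1.0, -0.028, 0.0, 0.0]
ft_force: [-5.6, -1.0, 13.2]
width: 0.0006
grip_force: 6.8
```

Emit:
{"fn": "step_arm", "kwargs": {
  "delta_pos": [
    [0, 0, 0.5],
    [0, 0, 1],
    [0, 0, 1],
    [0, 0, 1],
    [0.6, -0.05, 0],
    [0.9, -0.05, 0],
    [0.9, -0.05, 0],
    [0.9, -0.05, 0],
    [0.9, 0, 0],
    [0, 0, 0]
  ],
  "turn": [0, 0, 0, 0, 0, 0, 0, 0, 0, 0]
}}

```text
time: 6.95
ee_pos: [0.6694, 0.1424, 0.1559]
eef_rot: [1.0, -0.029, 0.0, -0.0]
ft_force: [-0.7, -0.6, -0.4]
width: 0.0003
grip_force: 0.0
```

```bash
python3 - <<'E'
from h import *
c=strap('side5')
t=grab('top','top5');W=cloud(t)
C=np.array([.512,.150]);a=-.059;u=np.array([np.cos(a),np.sin(a)])
V=cloud(c);m=blue(c['image'])&~np.isnan(V).any(-1);p=V[m];d=p[:,:2]-(C-.055*u);X=d@u;Y=d@[-u[1],u[0]]
for lo,hi in((.085,.1),(.1,.115),(.115,.132)):
    k=(abs(Y)<.025)&(X>lo)&(X<hi)&(p[:,2]>.05);print(lo,k.sum(),np.percentile(p[k,2],[50,90]).round(4),'Ymid',np.median(Y[k]).round(4))
cv2.imwrite('pics/c5.png',cv2.resize(c['image'][190:300,220:340],(720,600))[:,:,::-1])
E
```

```text
strap tip angle 107 [0.025 0.056 0.072] rmax 0.133
0.085 121 [0.0691 0.0715] Ymid 0.0134
0.1 96 [0.0693 0.0712] Ymid 0.0058
0.115 86 [0.0687 0.0708] Ymid 0.0086
```

View pics/c5.png

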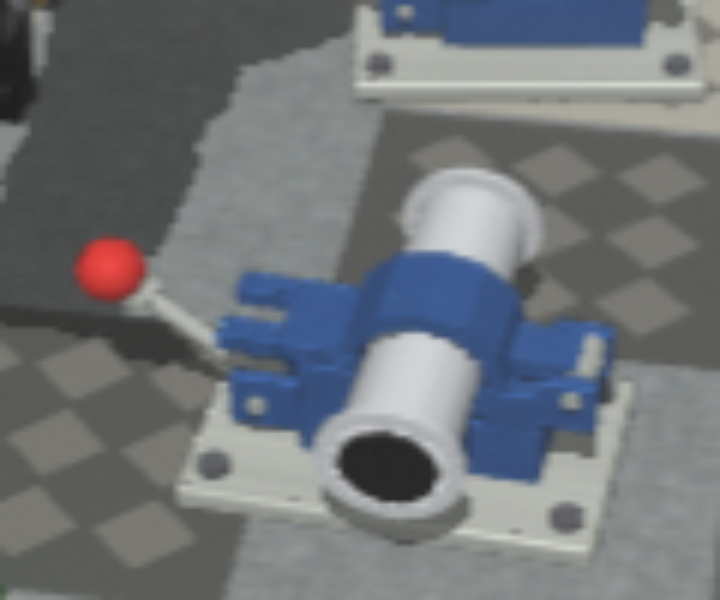

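Strap is level (top about 70 mm), slot open, tube in place. Now the knob.

Emit:
{"fn": "step_arm", "kwargs": {
  "delta_pos": [
    [0, 0, -0.8],
    [0, 0, -0.8],
    [0, 0, -0.8],
    [0, 0, -0.7],
    [0, 0, 0],
    [-0.4, 0, 0],
    [-0.4, 0.02, 0.05],
    [-0.4, 0.02, 0.05],
    [-0.4, 0.02, 0.05],
    [-0.4, 0.02, 0.05],
    [-0.4, 0.02, 0.1],
    [0, 0, 0]
  ],
  "turn": [0, 0, 0, 0, 0, 0, 0, 0, 0, 0, 0, 0]
}}

```text
time: 8.25
ee_pos: [0.6155, 0.1458, 0.0959]
eef_rot: [1.0, -0.029, 0.01, -0.001]
ft_force: [0.3, -1.2, 0.3]
width: 0.0001
grip_force: 0.9
```

Emit:
{"fn": "step_arm", "kwargs": {
  "delta_pos": [
    [-0.2, 0, 0.08],
    [-0.2, 0, 0.08],
    [-0.1, 0, 0],
    [0, 0, 0]
  ],
  "turn": [0, 0, 0, 0]
}}

```text
time: 8.65
ee_pos: [0.5989, 0.1452, 0.0916]
eef_rot: [1.0, -0.028, 0.004, -0.001]
ft_force: [20.3, 0.5, -4.4]
width: 0.0004
grip_force: 10.3
```

```bash
python3 - <<'E'
from h import *
C=np.array([.512,.150]);a=-.059;u=np.array([np.cos(a),np.sin(a)])
c=strap('side6');V=cloud(c);i=c['image'].astype(int)
m=(i[...,0]>110)&(i[...,1]<70)&(i[...,2]<70)&~np.isnan(V).any(-1)
p=V[m];d=p[:,:2]-C;X=d@u;k=np.hypot(*d.T)<.16
p=p[k];X=X[k];k=p[:,2]>.06;p=p[k];X=X[k]
print(len(p),'X',np.percentile(X,[2,50,98]).round(4),'z',np.percentile(p[:,2],[2,50,98]).round(4))
M=np.c_[2*p,np.ones(len(p))];s=np.linalg.lstsq(M,(p**2).sum(1),rcond=None)[0];print('sphere',s[:3],np.sqrt(s[3]+(s[:3]**2).sum()),(s[:2]-C)@u)
cv2.imwrite('pics/c6.png',cv2.resize(c['image'][180:300,220:340],(600,600))[:,:,::-1])
E
```

```text
strap tip angle 68 [0.017 0.054 0.072] rmax 0.133
76 X [0.0524 0.061  0.0698] z [0.1014 0.1117 0.1187]
sphere [0.54813217 0.24308828 0.29324686] 0.20539946855937324 0.03058027824250483
```

View pics/c6.png

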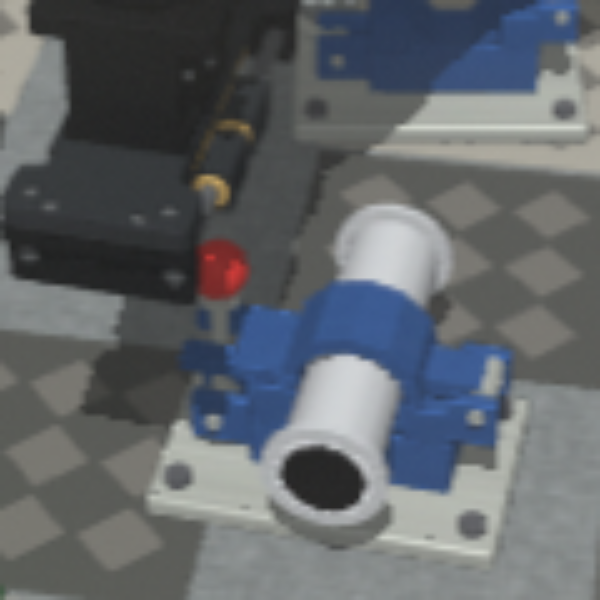

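The knob is over the slot (X about 61 mm, top about 118 mm), at its stop with 20 N. I retreat and check.

Emit:
{"fn": "step_arm", "kwargs": {
  "delta_pos": [
    [0.4, 0, 0],
    [0.8, 0, 0],
    [0.8, 0, 0],
    [0.6, 0, 0.5],
    [0, 0, 1],
    [0, 0, 1],
    [0, 0, 0],
    [0, 0, 0]
  ],
  "turn": [0, 0, 0, 0, 0, 0, 0, 0]
}}

```text
time: 9.5
ee_pos: [0.6593, 0.146, 0.1525]
eef_rot: [1.0, -0.027, -0.001, 0.0]
ft_force: [-0.3, 0.1, -0.7]
width: 0.0006
grip_force: 0.0
```

```bash
python3 - <<'E'
from h import *
C=np.array([.512,.150]);a=-.059;u=np.array([np.cos(a),np.sin(a)])
c=strap('side7')
for n,c in(('s',c),('t',grab('top','top7'))):
    V=cloud(c);i=c['image'].astype(int)
    m=(i[...,0]>110)&(i[...,1]<70)&(i[...,2]<70)&~np.isnan(V).any(-1)
    p=V[m];d=p[:,:2]-C;k=(np.hypot(*d.T)<.16)&(p[:,2]>.06);X=(d@u)[k];p=p[k]
    print(n,len(p),'X',np.percentile(X,[2,50,98]).round(4),'z',np.percentile(p[:,2],[2,50,98]).round(4))
s=dict(np.load('side7.npz'));t=dict(np.load('top7.npz'))
cv2.imwrite('pics/c7.png',np.hstack([cv2.resize(s['image'][200:290,240:330],(400,400)),cv2.resize(t['image'][170:280,200:310],(400,400))])[:,:,::-1])
E
```

```text
strap tip angle 70 [0.013 0.057 0.071] rmax 0.133
s 89 X [0.0012 0.0636 0.0761] z [0.0979 0.11   0.5024]Traceback (most recent call last):
  File "<stdin>", line 8, in <module>
    return _quantile_unchecked(
        a, q, axis, out, overwrite_input, method, keepdims, weights)
    return _ureduce(a,
                    func=_quantile_ureduce_func,
    ...<5 lines>...
                    overwrite_input=overwrite_input,
                    method=method)
    r = func(a, **kwargs)
    result = _quantile(arr,
                       quantiles=q,
    ...<2 lines>...
                       out=out,
                       weights=wgt)
    slices_having_nans = np.isnan(arr[-1, ...])
                                  ~~~^^^^^^^^^
IndexError: index -1 is out of bounds for axis 0 with size 0
```

Emit:
{"fn": "step_arm", "kwargs": {
  "delta_pos": [
    [0, 0, 1],
    [0, 0, 1],
    [0, 0, 1],
    [0.2, -1, 0],
    [0.2, -1, 0],
    [0.2, -1, 0],
    [0.2, -1, 0],
    [0, -1, 0],
    [0, -1, 0],
    [0, -1, 0],
    [0, -1, 0],
    [0, 0, 0]
  ],
  "turn": [0, 0, 0, 0, 0, 0, 0, 0, 0, 0, 0, 0]
}}

```text
time: 10.8
ee_pos: [0.6795, -0.0596, 0.2261]
eef_rot: [1.0, -0.031, -0.001, 0.001]
ft_force: [-0.4, -0.6, -0.3]
width: 0.0003
grip_force: 0.0
```

```bash
python3 - <<'E'
from h import *
C=np.array([.512,.150]);a=-.059;u=np.array([np.cos(a),np.sin(a)])
s=strap('side8');t=grab('top','top8')
for n,c in(('s',s),('t',t)):
    V=cloud(c);i=c['image'].astype(int)
    m=(i[...,0]>110)&(i[...,1]<70)&(i[...,2]<70)&~np.isnan(V).any(-1)
    p=V[m];d=p[:,:2]-C;k=(np.hypot(*d.T)<.1)&(p[:,2]>.06)&(p[:,2]<.13);X=(d@u)[k];p=p[k]
    if len(p):print(n,len(p),'X',np.percentile(X,[2,50,98]).round(4),'z',np.percentile(p[:,2],[2,50,98]).round(4))
cv2.imwrite('pics/c8.png',np.hstack([cv2.resize(s['image'][200:290,240:330],(400,400)),cv2.resize(t['image'][170:280,200:310],(400,400))])[:,:,::-1])
E
```

```text
strap tip angle 67 [0.015 0.054 0.077] rmax 0.133
s 75 X [0.0538 0.0634 0.0754] z [0.0984 0.1096 0.1176]
t 74 X [0.0528 0.063  0.0732] z [0.1054 0.115  0.1201]
```

View pics/c8.png

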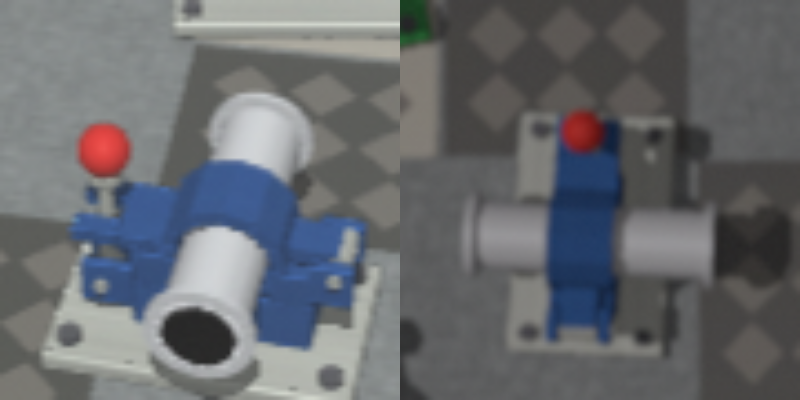

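The bolt stands in the slot, the strap is level, the tube is seated and the arm is clear. I hand in.

```bash
python3 -c "
from bench import *
print(close_job())"
```

```text
the job is handed in; nothing more can be done
None
```

The job is handed in at about 11 s: I shut the clamp's upper half over the tube first, then swung the red-knob bolt upright into its slot; the last pictures show the tube still in the clamp and the arm clear, but the hand-in gave no verdict.

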